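Clamp the glued frame in the jig

ROBOT

A 6-joint arm with a two-finger parallel gripper is mounted at the origin on the work surface. World frame = base frame: x ahead of the robot, y to its left, z up, the work surface at z = 0. Lengths are in m, angles in rad, forces in N, time in s.
With the tool pointing down it reaches from about 0.4 to 0.825 m from the base axis. Payload 7 kg.
Tool frame: the origin (TCP) lies midway between the tips of the shut fingers; the grasp point (between the pads) lies 19 mm behind it; z points along the fingers, y is the line along which they close (so a half turn about z gives the same grasp; the last joint's range is limited). The gripper opens to 88 mm and grips with 3 to 60 N. Pads are 19 mm wide; open, the fingers measure 130 mm over their backs; the gripper's body (78 mm by 193 mm) begins 47 mm behind the grasp point.
Start: joints at [-0.901, 0.359, 0.012, 0, -1.224, -0.288], TCP at [0.251, -0.626, 0.227] pointing down, gripper open.
Joint ranges: [-3.07, 3.07], [-1.43, 2.12], [-1.02, 1.25], [-3.03, 1.67], [-3.05, -0], [-3.03, 3.03]. Speed limits (rad/s): [2.39, 2.39, 3.01, 3.14, 3.14, 3.14].

INTERFACE

Orientations are given as [roll, pitch, yaw] about the fixed x, y, z axes, in that order (R = Rz(yaw) Ry(pitch) Rx(roll)).
In Python, from station import monitor, viewer, arm gives the robot as it stands.
- The arm moves only by the tool move_arm, never from a script. Its argument "deltas" is a list that holds one entry, the list of rows, each a list of 7 numbers: the turn, a rotation vector about the tool's x, y, z in degrees, then the shift along the tool's x, y, z in m, then the finger opening in m, from 0 to 0.0876. A call has 1 to 12 rows; each row is the pose to reach, as a shift and turn from the pose commanded when the call began, along the tool's axes at that moment; what a row does not reach only later rows make up. A row lasts 1/12 s, in which the tool goes at most 41.7 mm and 7.16 degrees, less where a joint would pass 70% of its speed; a pose out of reach is approached as far as the arm can. A call with a gripper value outside its range is refused whole. The fingers move at their own pace and stop on an object; "force" is the grip in N (left out, the last holds). Time passes only in rows, so rows that repeat a pose let the fingers close. It gives the time, the measured TCP pose, the force and the opening at its end, in the units of the state.
- monitor.get_state(): the state, without advancing time (a new reading comes with each control period).
- viewer.grab_frame(name): name is "scene" or "top"; returns a dict with "frame" (420x560x3 uint8, blue, green, red), "vfov" (degrees; the focal length in pixels is half the picture's height over the tangent of half this angle, whatever the lens; pixels are square), "cx", "cy" (the principal point, pixels), "D" ([k1, k2, p1, p2, k3] as OpenCV has them; the pictures are not rectified), "xyz" and "orientation" of the camera in the world. Camera axes: x right, y down, z forward; pixel columns grow to the right and rows downward; lengths in m; the calibration is good to about 2 mm. A picture is of the moment at which its call begins. There is no depth.
- arm.job_done(): hands the job in, once; it reports no verdict.
The state is a dict: "t": time; "q": joint angles; "qd": joint speeds; "joint_efforts": joint torques, N m; "eef_pos": TCP position; "ee_rot": TCP orientation; "force": force on the tool from outside, world axes, zero at the start; "moment": the same for the moment, N m; "width": finger opening in m.
Only numpy, scipy, OpenCV 4.12 (cv2) and the standard library are available. Lean on these libraries where they do the work, as an engineer would, in place of code of your own. Each camera call takes 0.05 s, during which the arm holds its last target. There are 200 camera calls.

TASK

A small freshly glued wooden frame lies in the gluing jig. With a finger, push the jig's aluminium clamp strap round over the frame until it stops against the stop pin, then push the cam lever down all the way, so that the frame is clamped tight and stays clamped. Only push: do not lift or shift the frame, leave the other things where they stand, and do not push the lever down before the strap is over.

Things in the scene. Friction and masses are not known exactly. Their poses are not given: they have to be found in the camera images.
- jig: Gluing jig: plywood plate 280 x 220 mm, 18 mm thick, screwed to the table (it cannot move), on which everything of the clamp is mounted. Origin: centre of its underside, on the table. Its x axis runs along the strap's closed position, from the pivot post (at x = -85 mm, y = 0) to the cam post (at x = +94 mm, y = 0; its top is 94 mm above the table); y to the left of that, z up.
- strap (a joint): Angle of the clamp strap about its upright pivot, rad: 0 = fully over, across the middle of the frame and against the stop pin, pointing along the jig's +x; grows anticlockwise seen from above as it is swung open towards the jig's +y side (limit 1.6). It starts open by 0.8 to 1.2. Light friction: about 1 N at 100 mm from the pivot moves it, and it stays where it is left.
- strap_pivot (a point): Point on the strap's pivot axis at mid height of the bar (60 mm above the table). The strap is a straight plain aluminium bar, 24 mm wide, 20 mm high, its underside 50 mm and its top 70 mm above the table when the lever is fully raised (up to 1.2 mm lower at the start), reaching 148 mm out from this axis; a small bolt head stands on the axis, 8 mm above the bar. A rubber foot of 26 mm diameter, 5 mm high, hangs under it 85 mm out from the axis.
- strap_end (a point): Centre of the strap's free end face, 148 mm from the pivot axis, at mid height of the bar.
- clamp_head: Steel collar of 30 mm diameter on the pivot post that carries the strap; origin on the pivot axis at the height of the strap's underside. The cam draws it and the strap down by 4.2 mm as the lever is pushed down, which presses the foot onto the frame.
- cam_lever (a joint): Angle of the cam lever about its level axis, rad: 0 = fully raised (the lever points 0.9 rad, 52 degrees, above level), 0.9 = fully down, level, against its stop. It starts between 0 and 0.25 and stays where it is left. The lever always points to the jig's -y side of the strap. About 0.2 Nm turns it (4 N straight down at 50 mm from the axis), somewhat more as the clamp bites.
- lever_axis (a point): Point on the lever's axis (which runs along the jig's x) at the middle of the lever's width, 84 mm above the table, at x = +72 mm, y = 0 in the jig.
- lever_tip (a point): Free end of the lever, 100 mm from the axis. The lever is a flat steel bar 16 mm wide and 8 mm thick; its last 26 mm carry a black grip 24 mm wide and 12 mm thick. When down it lies level, 84 mm above the table, over the jig's -y side.
- frame: Small freshly glued wooden frame, 100 mm (x) by 120 mm (y), 24 mm high, with a cross bar along its x in the middle and a cardboard back; loose in the jig, on the plate, under the strap's closed position; its top is 42 mm above the table. Origin: centre of its underside.
- offcut: Bystander: small dark wood offcut 55 x 22 x 16 mm lying on the jig plate, on the strap's open side. Origin: centre of its underside.
- glue: Bystander: white glue bottle, 38 mm in diameter, 100 mm high, standing on the jig plate at its corner near the pivot on the -y side. Origin: centre of its underside.
- tape: Bystander: roll of tape, 90 mm in diameter, 24 mm high, lying on the table on the jig's -y side. Origin: centre of its underside.
- water: Bystander: clear water bottle, 64 mm in diameter, 200 mm high, standing on the jig's -y side. Origin: centre of its underside.
- cup: Bystander: paper cup, 72 mm wide at the rim, 85 mm high, standing off the jig's far left (+x, +y) corner. Origin: centre of its underside.
- brush: Bystander: brush lying on the table on the jig's +y side, under 40 mm high. Origin: on its underside.
- tub: Bystander: white open plastic tub 130 x 100 x 45 mm on the table, farther out on the +y side. Origin: centre of its underside.
There are look-alikes about, which are no part of the job. Of the things like the frame, leave any that is black, green or turquoise; of the rest the smaller one is meant.

How it is judged:
By the outcome, as a careful person would: the job done as asked, in the order asked, and still so for the second after the job is handed in, with the robot touching nothing.
It also fails if it takes over 48 s, if anything falls off the work surface, if the arm or the gripper's body presses on something with over 40 N, if the wrist force passes 120 N, or if a joint passes its speed limit or range.

## Working session

There is one attempt and no reset: what is moved stays moved. The work goes in short steps, Python scripts to look and compute and a tool call to move; the robot and the scene stay as the last step left them, time stands still between calls to the robot, and variables do not carry over. Pictures are saved under pics/ and viewed, on a budget of 10 in all, crops included, one or two more only if the job needs it, and the job is handed in when it is done.

Besides the shell and the picture viewer there is one more tool, called after "Call:" as name(argument=value, ...) on one line, values as JSON. move_arm: Moves the arm, as the interface text tells. Its arguments: {"type":"object","properties":{"deltas":{"type":"array","items":{"type":"array","items":{"type":"array","items":{"type":"number"}}}},"force":{"type":"number"}},"required":["deltas"]}

```bash
ls; mkdir -p pics
cat > h.py <<'E'
import numpy as np, cv2
from scipy.spatial.transform import Rotation as R
from station import monitor, viewer, arm
def grab(n,fn=None):
    d=viewer.grab_frame(n)
    if fn: cv2.imwrite(fn,d["frame"])
    return d
def K(d):
    f=d["frame"].shape[0]/2/np.tan(np.radians(d["vfov"])/2)
    return np.array([[f,0,d["cx"]],[0,f,d["cy"]],[0,0,1.]])
def Rc(d): return R.from_euler('xyz',d["orientation"]).as_matrix()
def ray(d,p):
    u=cv2.undistortPoints(np.array(p,float).reshape(-1,1,2),K(d),np.array(d["D"],float)).reshape(-1,2)
    return np.c_[u,np.ones(len(u))]@Rc(d).T
def onplane(d,p,z):
    r=ray(d,p); o=np.array(d["xyz"]); return o+r*((z-o[2])/r[:,2])[:,None]
def proj(d,P):
    r=Rc(d).T; P=np.array(P,float).reshape(-1,3)
    rv,_=cv2.Rodrigues(r); return cv2.projectPoints(P,rv,-r@np.array(d["xyz"]),K(d),np.array(d["D"],float))[0].reshape(-1,2)
E
python3 - <<'E'
from h import *
import pickle
for n in("scene","top"):
    d=grab(n,f"pics/{n}0.png"); pickle.dump(d,open(n+"0.pkl","wb")); print(n,d["xyz"],d["orientation"],d["vfov"],d["cx"],d["cy"],d["D"])
    cv2.imwrite(f"pics/{n}0b.png",cv2.resize(d["frame"],(784,588),interpolation=cv2.INTER_CUBIC))
print(monitor.get_state())
E
```

```text
pics
scene [ 0.95365013 -0.36249567  0.93713922] [-2.56423473e+00 -2.00603746e-03  8.29103339e-01] 54.41905427531954 286.93300982512056 207.23887315888962 [0.00690276 0.         0.         0.         0.        ]
top [0.4538984  0.00446529 1.17722373] [-3.04723117  0.00788122 -1.54714797] 56.6195834230849 275.49677114986946 206.6061148483269 [-0.06423699  0.          0.          0.          0.        ]
{'t': 0.1, 'q': array([-9.00901965e-01,  3.59304859e-01,  1.11987648e-02, -3.03042107e-04,
       -1.22410097e+00, -2.88107553e-01]), 'qd': array([-0.00019673, -0.00118905,  0.0017355 , -0.00086475, -0.00042867,
        0.00048052]), 'joint_efforts': array([ 6.30781269e-04, -5.84163630e+01,  2.93752688e+01,  7.01553673e+00,
        1.01409119e-02, -9.36079937e-05]), 'eef_pos': array([ 0.25132084, -0.62602264,  0.22574511]), 'ee_rot': array([ 3.14015910e+00, -1.27725126e-04, -2.75990893e+00]), 'force': array([0.11139709, 0.47547465, 0.27557329]), 'moment': array([ 0.00298533,  0.04530359, -0.02063234]), 'width': 0.08774829666476805}
```

View pics/top0b.png

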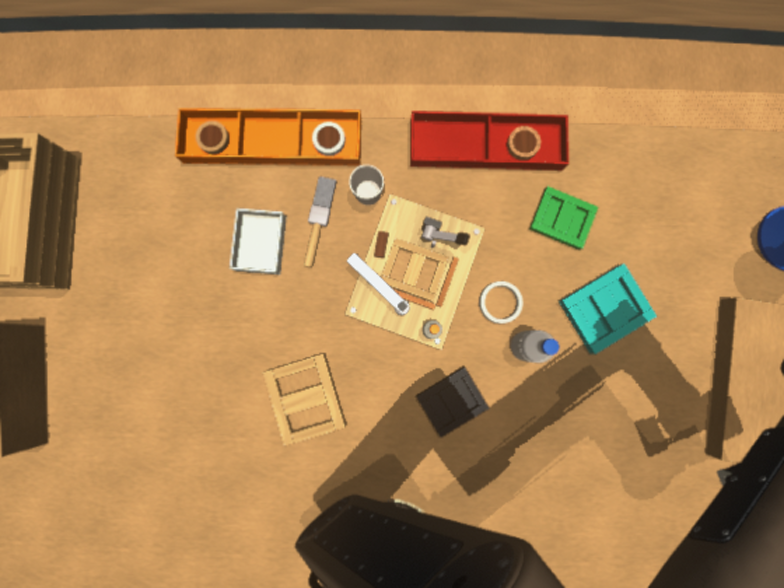

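View pics/scene0b.png

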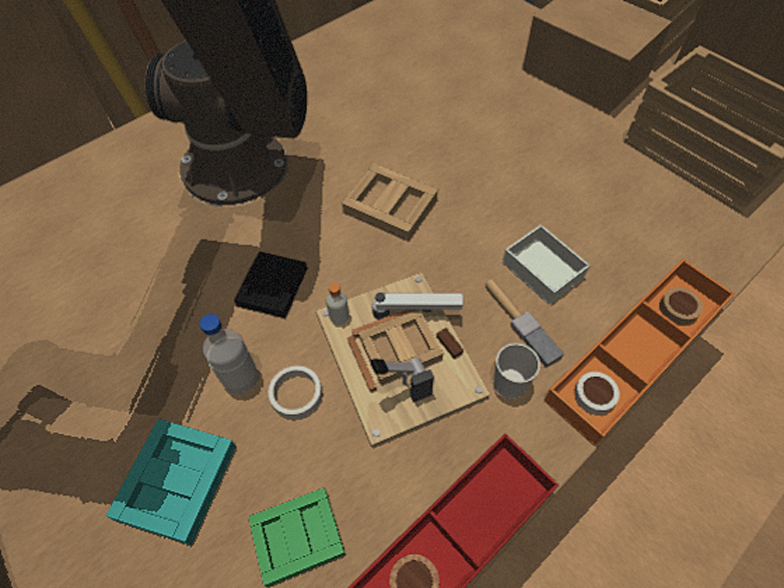

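Top view (784 px scale): there are five frame-like things. They are wood in the jig (418,270), larger wood (305,398), black (452,400), green (565,217) and turquoise (608,308). The smaller wooden one, in the jig at (418,270), fits the description. The strap is open, running from the pivot (402,306) to its end (352,260). The lever points to the -y side at (465,239). I'll confirm this in an enlarged crop.

Run:
```python
from h import *
import pickle
t=pickle.load(open("top0.pkl","rb"))["frame"]; s=pickle.load(open("scene0.pkl","rb"))["frame"]
a=cv2.resize(t[130:255,240:355],None,fx=4.7,fy=4.7,interpolation=cv2.INTER_CUBIC)[:588,:]
cv2.imwrite("pics/crop_t.png",a); print(a.shape)
b=cv2.resize(s[190:325,220:355],None,fx=4.4,fy=4.4,interpolation=cv2.INTER_CUBIC); cv2.imwrite("pics/crop_s.png",b);print(b.shape)
```

```text
(588, 540, 3)
(594, 594, 3)
```

View pics/crop_t.png

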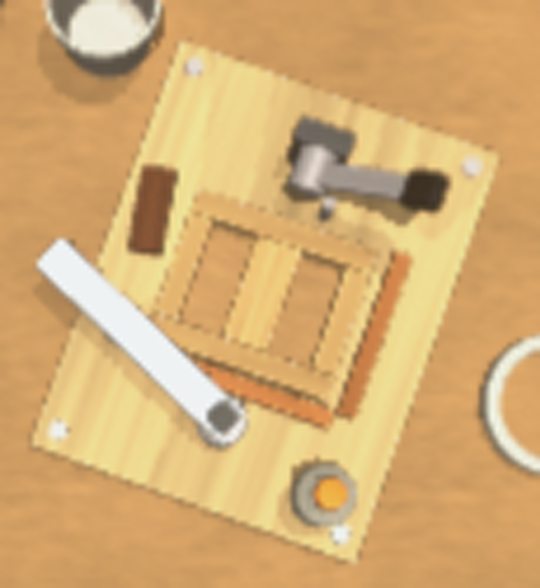

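View pics/crop_s.png

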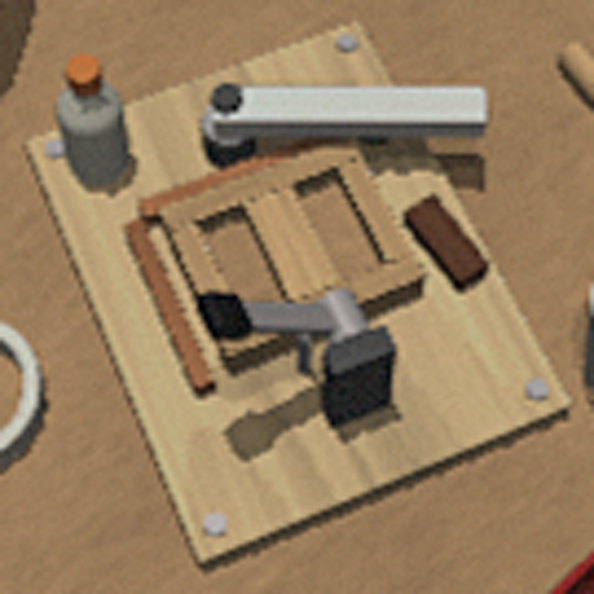

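```bash
cat >> h.py <<'E'
import pickle
def fitjig(W): # corners order: (+x+y),(+x-y),(-x-y),(-x+y)
    J=np.array([[.14,.11],[.14,-.11],[-.14,-.11],[-.14,.11]]); c=W[:,:2].mean(0)
    a=W[:,:2]-c; th=np.arctan2((J[:,0]*a[:,1]-J[:,1]*a[:,0]).sum(),(J*a).sum())
    r=np.array([[np.cos(th),-np.sin(th)],[np.sin(th),np.cos(th)]]); return c,th,np.linalg.norm(J@r.T+c-W[:,:2],axis=1)
E
python3 - <<'E'
from h import *
t=pickle.load(open("top0.pkl","rb")); s=pickle.load(open("scene0.pkl","rb"))
T=lambda p:(np.array(p)+.5)/4.7-.5+[240,130]
S=lambda p:(np.array(p)+.5)/4.4-.5+[220,190]
ft=fitjig(onplane(t,T([(182,42),(498,155),(357,563),(33,445)]),.018))
fs=fitjig(onplane(s,S([(570,403),(207,568),(27,145),(355,22)]),.018))
print(ft,fs)
c=(ft[0]+fs[0])/2; th=(ft[1]+fs[1])/2
Ri=lambda a:np.array([[np.cos(a),-np.sin(a)],[np.sin(a),np.cos(a)]])
inj=lambda W:np.c_[(W[:,:2]-c)@Ri(th),W[:,2]]
print("c",c,"th",th)
# top strap: end corners, pivot bolt ; z=.07
W=onplane(t,T([(62,238),(38,264),(222,417)]),.0695);W[2:]=onplane(t,T([(222,417)]),.078);print("strap jig top",inj(W)*1e3)
W=onplane(s,S([(486,88),(486,120),(228,97)]),.0695);W[2:]=onplane(s,S([(228,94)]),.078);print("strap jig scene",inj(W)*1e3)
# lever tip (grip end) triangulate
r1=ray(t,T([(444,190)]))[0]; r2=ray(s,S([(202,318)]))[0]
o1,o2=np.array(t["xyz"]),np.array(s["xyz"])
k=np.linalg.lstsq(np.c_[r1,-r2],o2-o1,rcond=None)[0]; A=o1+k[0]*r1;B=o2+k[1]*r2
print("tip",inj(((A+B)/2)[None])*1e3,"gap",np.linalg.norm(A-B))
# camera-plane check lever tip in jig x=.072 plane:
n=np.array([np.cos(th),np.sin(th),0])
for o,r in((o1,r1),(o2,r2)):
    P0=np.r_[c,0]+n*.072; k=n@(P0-o)/(n@r); print("tip@x72",inj((o+k*r)[None])*1e3)
# others: glue cap, water cap, cup centre
gl=onplane(t,T([(330,494)]),.1);print("glue",inj(gl)*1e3)
print("water",inj(onplane(t,[np.array((549,346))/1.4],.2))*1e3,"cup",inj(onplane(t,[np.array((367,183))/1.4],.06))*1e3)
print("offcut",inj(onplane(t,T([(153,210)]),.034))*1e3)
for p in([-.085,0,.06],[.072,0,.084],[.094,0,0]): print(np.r_[c+Ri(th)@p[:2],p[2]])
E
```

```text
(array([ 0.60523731, -0.04609852]), np.float64(-0.32380288365919047), array([0.00182046, 0.00269567, 0.0015634 , 0.00211893])) (array([ 0.60619282, -0.04857529]), np.float64(-0.3172922844102514), array([0.00342617, 0.00149475, 0.00267972, 0.00136253]))
c [ 0.60571506 -0.0473369 ] th -0.32054758403472094
strap jig top [[-14.96670266 132.07401807  69.5       ]
 [-34.98846963 140.38899342  69.5       ]
 [-85.91141009   3.20461154  78.        ]]
strap jig scene [[-34.62169548 139.73364952  69.5       ]
 [-15.42329808 129.76930414  69.5       ]
 [-86.12952114   1.01183267  78.        ]]
tip [[ 72.00980005 -74.48076002 153.63831266]] gap 0.004630813797211153
tip@x72 [[ 72.         -72.04959323 156.73704378]]
tip@x72 [[ 72.         -76.90514779 155.13947942]]
glue [[-108.70402406  -71.65097131  100.        ]]
water [[ -73.55936692 -269.61288542  200.        ]] cup [[133.98512031 157.93388305  60.        ]]
offcut [[25.84591383 88.19551765 34.        ]]
[ 0.52504471 -0.02055457  0.06      ]
[ 0.6740476  -0.07002312  0.084     ]
[ 0.69492699 -0.07695502  0.        ]
```

Jig pose: centre (0.606, -0.047), yaw -0.32. The strap end is 148 mm from the pivot, which matches the spec, and it is open by about 1.15 rad. The lever is at about 0.14 rad. The first move goes up and over the bottle, turning the tool's y axis to the jig's y.

```bash
cat >> h.py <<'E'
c=np.array([.6057,-.0473]); th=-.3205
Rj=np.array([[np.cos(th),-np.sin(th)],[np.sin(th),np.cos(th)]])
def where():
    s=monitor.get_state(); p=s["eef_pos"]; j=(p[:2]-c)@Rj
    print("t %.2f jig mm %s z %.1f F %s w %.3f"%(s["t"],(j*1e3).round(1),p[2]*1e3,s["force"].round(1),s["width"])); return s
def plan(*pts):
    s=where(); R0=R.from_euler('xyz',s["ee_rot"])
    Rt=R.from_matrix(np.c_[np.r_[-Rj[:,0],0],np.r_[Rj[:,1],0],[0,0,-1]])
    if Rt.as_matrix()[:,1]@R0.as_matrix()[:,1]<0: Rt=Rt*R.from_euler('z',np.pi)
    print("turn",np.degrees((R0.inv()*Rt).as_rotvec()).round(1))
    for p in pts:
        w=np.r_[c+Rj@(np.array(p[:2])/1e3),p[2]/1e3]; print(p,"world",w.round(3),"shift",R0.inv().apply(w-s["eef_pos"]).round(4))
E
python3 -c "
from h import *
plan((-95,110,300),(-95,110,57))"
```

```text
t 0.10 jig mm [-154.  -660.9] z 225.7 F [0.1 0.5 0.3] w 0.088
turn [ 0.1 -0.  40.2]
(-95, 110, 300) world [0.55  0.087 0.3  ] shift [-0.543   0.5505 -0.0735]
(-95, 110, 57) world [0.55  0.087 0.057] shift [-0.543   0.5502  0.1695]
```

Call:
move_arm(deltas=[[[0, 0, 0, 0, 0, -0.03, 0], [0, 0, 0, 0, 0, -0.06, 0], [0, 0, 0, -0.015, 0.015, -0.075, 0], [0, 0, 5, -0.04, 0.04, -0.075, 0], [0, 0, 10, -0.065, 0.065, -0.075, 0], [0, 0, 15, -0.09, 0.09, -0.075, 0], [0, 0, 20, -0.115, 0.115, -0.075, 0], [0, 0, 25, -0.14, 0.14, -0.075, 0], [0, 0, 30, -0.165, 0.165, -0.075, 0], [0, 0, 35, -0.19, 0.19, -0.075, 0], [0, 0, 40, -0.215, 0.215, -0.075, 0], [0, 0, 40.2, -0.24, 0.24, -0.075, 0]]], force=20)

```text
t: 1.1
eef_pos: [0.3848, -0.3125, 0.3014]
ee_rot: [3.141, -0.0, 2.816]
force: [0.5, 0.9, 0.3]
width: 0.0133
```

```bash
python3 -c "
from h import *
plan((-95,110,300),(-95,110,57))"
```

```text
t 1.10 jig mm [-126.1 -321.3] z 301.4 F [0.5 0.9 0.3] w 0.013
turn [ 0.  -0.  -0.3]
(-95, 110, 300) world [0.55  0.087 0.3  ] shift [-0.0289  0.4314  0.0015]
(-95, 110, 57) world [0.55  0.087 0.057] shift [-0.029   0.4314  0.2445]
```

Call:
move_arm(deltas=[[[0, 0, 0, -0.003, 0.036, 0, 0], [0, 0, 0, -0.006, 0.074, 0, 0], [0, 0, 0, -0.009, 0.112, 0, 0], [0, 0, 0, -0.012, 0.15, 0, 0], [0, 0, 0, -0.015, 0.188, 0, 0], [0, 0, 0, -0.018, 0.226, 0, 0], [0, 0, 0, -0.021, 0.264, 0, 0], [0, 0, 0, -0.024, 0.302, 0, 0], [0, 0, 0, -0.027, 0.34, 0, 0], [0, 0, 0, -0.029, 0.378, 0.03, 0], [0, 0, 0, -0.029, 0.416, 0.06, 0], [0, 0, 0, -0.029, 0.431, 0.09, 0]]])

```text
t: 2.1
eef_pos: [0.5486, 0.0863, 0.2157]
ee_rot: [3.139, 0.003, 2.823]
force: [1.6, 0.3, 0.3]
width: 0.0003
```

```bash
python3 -c "
from h import *
plan((-95,110,57))
for n in('top','scene'):
    d=grab(n); pickle.dump(d,open(n+'1.pkl','wb'))
    if n=='top': x=d['frame'][90:270,200:380]
    else: x=d['frame'][130:310,230:410]
    cv2.imwrite('pics/%s1.png'%n,cv2.resize(x,None,fx=2.2,fy=2.2,interpolation=cv2.INTER_CUBIC))
cv2.imwrite('pics/both1.png',np.hstack([cv2.imread('pics/top1.png'),cv2.imread('pics/scene1.png')]))
"
```

```text
t 2.10 jig mm [-96.3 108.8] z 215.7 F [1.6 0.3 0.3] w 0.000
turn [0.1 0.2 0.1]
(-95, 110, 57) world [0.55  0.087 0.057] shift [-0.0009  0.0008  0.1587]
```

View pics/both1.png

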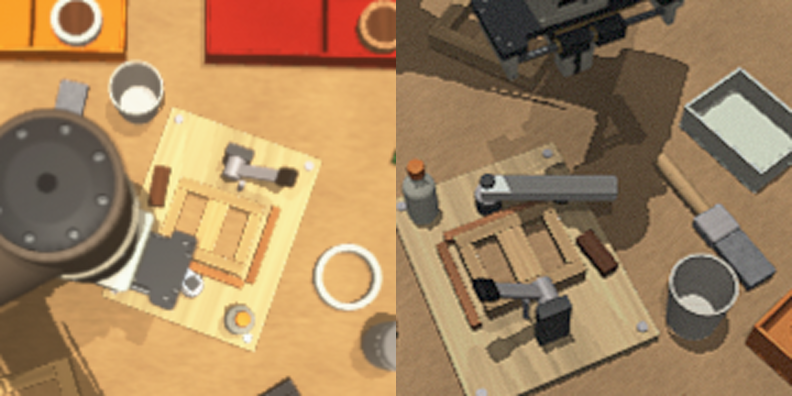

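The gripper's long side runs along the jig's y. The shut fingers are above the open side of the strap. Everything is untouched, so I'll lower to z = 57 mm.

Call:
move_arm(deltas=[[[0, 0, 0, 0, 0, 0.03, 0], [0, 0, 0, 0, 0, 0.06, 0], [0, 0, 0, 0, 0, 0.09, 0], [0, 0, 0, 0, 0, 0.12, 0], [0, 0, 0, 0, 0, 0.145, 0], [0, 0, 0, 0, 0, 0.158, 0], [0, 0, 0, 0, 0, 0.158, 0], [0, 0, 0, 0, 0, 0.158, 0]]])

```text
t: 2.87
eef_pos: [0.547, 0.0829, 0.0574]
ee_rot: [-3.14, -0.001, 2.822]
force: [-0.0, 0.1, 0.4]
width: 0.0005
```

```bash
python3 -c "
from h import *
def pt(f,r=95,e=0):
    u=np.array([np.cos(f),np.sin(f)]);n=np.array([-u[1],u[0]]);p=[-85,0]+r*u+(12+9.5*abs(u[1])+21*u[0]+e)*n
    return (p[0].round(1),p[1].round(1),57)
plan(*[pt(f) for f in np.linspace(1.15,0,12)],pt(0,95,-5))"
```

```text
t 2.87 jig mm [-96.8 105.1] z 57.4 F [-0.   0.1  0.4] w 0.000
turn [-0.1 -0.   0. ]
(np.float64(-72.9), np.float64(98.7), 57) world [0.568 0.069 0.057] shift [-0.0238 -0.0064  0.0004]
(np.float64(-64.0), np.float64(97.6), 57) world [0.576 0.065 0.057] shift [-0.0327 -0.0075  0.0004]
(np.float64(-54.9), np.float64(95.6), 57) world [0.584 0.061 0.057] shift [-0.0418 -0.0095  0.0004]
(np.float64(-45.9), np.float64(92.7), 57) world [0.591 0.055 0.057] shift [-0.0508 -0.0124  0.0004]
(np.float64(-37.0), np.float64(88.8), 57) world [0.599 0.049 0.057] shift [-0.0597 -0.0163  0.0004]
(np.float64(-28.4), np.float64(83.8), 57) world [0.605 0.041 0.057] shift [-0.0683 -0.0213  0.0004]
(np.float64(-20.1), np.float64(77.7), 57) world [0.611 0.033 0.057] shift [-0.0766 -0.0274  0.0004]
(np.float64(-12.4), np.float64(70.6), 57) world [0.616 0.024 0.057] shift [-0.0843 -0.0345  0.0004]
(np.float64(-5.4), np.float64(62.5), 57) world [0.62  0.014 0.057] shift [-0.0913 -0.0426  0.0004]
(np.float64(0.8), np.float64(53.5), 57) world [0.623 0.003 0.057] shift [-0.0975 -0.0516  0.0004]
(np.float64(5.9), np.float64(43.6), 57) world [ 0.625 -0.008  0.057] shift [-0.1026 -0.0615  0.0004]
(np.float64(10.0), np.float64(33.0), 57) world [ 0.626 -0.019  0.057] shift [-0.1067 -0.0721  0.0004]
(np.float64(10.0), np.float64(28.0), 57) world [ 0.624 -0.024  0.057] shift [-0.1067 -0.0771  0.0004]
```

Call:
move_arm(deltas=[[[0, 0, 0, -0.012, -0.003, 0, 0], [0, 0, 0, -0.024, -0.006, 0, 0], [0, 0, 0, -0.033, -0.0075, 0, 0], [0, 0, 0, -0.042, -0.0095, 0, 0], [0, 0, 0, -0.051, -0.0125, 0, 0], [0, 0, 0, -0.06, -0.0165, 0, 0], [0, 0, 0, -0.068, -0.0215, 0, 0], [0, 0, 0, -0.0765, -0.0275, 0, 0], [0, 0, 0, -0.0845, -0.0345, 0, 0], [0, 0, 0, -0.0915, -0.0425, 0, 0], [0, 0, 0, -0.0975, -0.0515, 0, 0], [0, 0, 0, -0.1, -0.056, 0, 0]]])

```text
t: 3.87
eef_pos: [0.6248, -0.0027, 0.0572]
ee_rot: [-3.142, 0.0, 2.821]
force: [-1.1, 1.8, 0.5]
width: 0.0005
```

```bash
python3 -c "
from h import *
plan((6,44,57),(10,33,57),(10,28,57))
for n in('top','scene'):
    d=grab(n)
    if n=='top': x=d['frame'][90:270,200:380]
    else: x=d['frame'][130:310,230:410]
    cv2.imwrite('pics/%s2.png'%n,cv2.resize(x,None,fx=2.2,fy=2.2,interpolation=cv2.INTER_CUBIC))
cv2.imwrite('pics/both2.png',np.hstack([cv2.imread('pics/top2.png'),cv2.imread('pics/scene2.png')]))
"
```

```text
t 3.87 jig mm [ 4.  48.3] z 57.2 F [-1.1  1.8  0.5] w 0.001
turn [-0.  0. -0.]
(6, 44, 57) world [ 0.625 -0.007  0.057] shift [-0.002  -0.0043  0.0002]
(10, 33, 57) world [ 0.626 -0.019  0.057] shift [-0.006  -0.0153  0.0002]
(10, 28, 57) world [ 0.624 -0.024  0.057] shift [-0.006  -0.0203  0.0002]
```

View pics/both2.png

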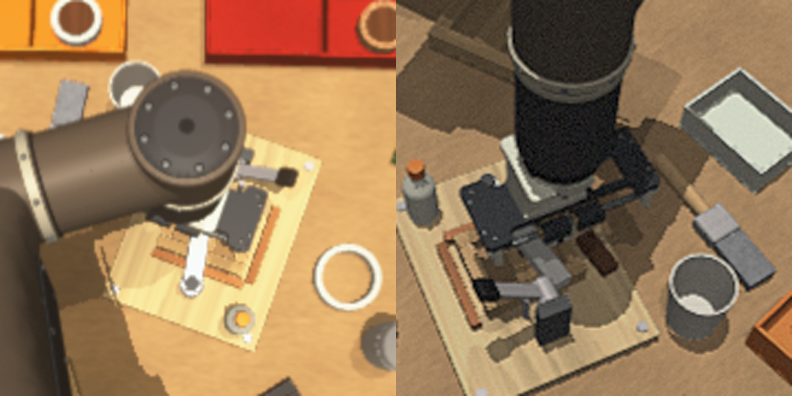

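The strap is swinging over. In the top view it runs from the pivot (191,285) up towards (197,238). The contact force is about 2 N and the lever is untouched. I'll continue gently to the stop.

Call:
move_arm(deltas=[[[0, 0, 0, -0.002, -0.004, 0, 0], [0, 0, 0, -0.003, -0.006, 0, 0], [0, 0, 0, -0.004, -0.008, 0, 0], [0, 0, 0, -0.005, -0.01, 0, 0], [0, 0, 0, -0.006, -0.012, 0, 0], [0, 0, 0, -0.006, -0.013, 0, 0], [0, 0, 0, -0.006, -0.014, 0, 0], [0, 0, 0, -0.006, -0.015, 0, 0], [0, 0, 0, -0.006, -0.015, 0, 0]]])

```text
t: 4.72
eef_pos: [0.6257, -0.0174, 0.0575]
ee_rot: [3.141, 0.001, 2.822]
force: [0.6, 0.9, -0.2]
width: 0.0007
```

Call:
move_arm(deltas=[[[0, 0, 0, 0, -0.001, 0, 0], [0, 0, 0, 0, -0.002, 0, 0], [0, 0, 0, 0, -0.003, 0, 0], [0, 0, 0, 0, -0.004, 0, 0], [0, 0, 0, 0, -0.004, 0, 0]]])

```text
t: 5.13
eef_pos: [0.6241, -0.0213, 0.0573]
ee_rot: [3.142, 0.0, 2.822]
force: [1.1, 0.2, -0.1]
width: 0.0004
```

Call:
move_arm(deltas=[[[0, 0, 0, 0, -0.001, 0, 0], [0, 0, 0, 0, -0.002, 0, 0], [0, 0, 0, 0, -0.003, 0, 0], [0, 0, 0, 0, -0.004, 0, 0], [0, 0, 0, 0, -0.004, 0, 0]]])

```text
t: 5.55
eef_pos: [0.6235, -0.0241, 0.0575]
ee_rot: [3.14, 0.001, 2.822]
force: [3.4, 5.7, 0.5]
width: 0.0003
```

Call:
move_arm(deltas=[[[0, 0, 0, 0, -0.001, 0, 0], [0, 0, 0, 0, -0.002, 0, 0], [0, 0, 0, 0, -0.002, 0, 0]]])

```text
t: 5.8
eef_pos: [0.6233, -0.0252, 0.0576]
ee_rot: [3.139, 0.002, 2.822]
force: [2.6, 10.0, -0.4]
width: 0.0003
```

The force has risen to about 10 N with almost no movement, so the strap is at its stop. I'll back off, rise and look.

Call:
move_arm(deltas=[[[0, 0, 0, 0, 0.008, 0, 0], [0, 0, 0, 0, 0.025, 0, 0], [0, 0, 0, 0, 0.04, 0, 0], [0, 0, 0, 0, 0.04, -0.02, 0], [0, 0, 0, 0, 0.04, -0.055, 0], [0, 0, 0, 0, 0.04, -0.09, 0], [0, 0, 0, 0, 0.07, -0.125, 0], [0, 0, 0, 0, 0.1, -0.155, 0], [0, 0, 0, 0, 0.13, -0.165, 0], [0, 0, 0, 0, 0.16, -0.165, 0], [0, 0, 0, 0, 0.19, -0.165, 0], [0, 0, 0, 0, 0.19, -0.165, 0]]])

```text
t: 6.8
eef_pos: [0.6827, 0.1592, 0.2215]
ee_rot: [-3.141, -0.0, 2.825]
force: [-0.3, -0.9, -0.0]
width: 0.0008
```

```bash
python3 -c "
from h import *
plan((72,180,240),(72,-75,240),(72,-75,165),(72,-75,90))
for n in('top','scene'):
    d=grab(n); pickle.dump(d,open(n+'3.pkl','wb'))
    if n=='top': x=d['frame'][130:255,235:360]
    else: x=d['frame'][190:325,220:355]
    cv2.imwrite('pics/%s3.png'%n,cv2.resize(x,(396,396),interpolation=cv2.INTER_CUBIC))
cv2.imwrite('pics/both3.png',np.hstack([cv2.imread('pics/top3.png'),cv2.imread('pics/scene3.png')]))
"
```

```text
t 6.80 jig mm [  8.1 220.2] z 221.5 F [-0.3 -0.9 -0. ] w 0.001
turn [-0.  -0.   0.2]
(72, 180, 240) world [0.731 0.101 0.24 ] shift [-0.0638 -0.0405 -0.0185]
(72, -75, 240) world [ 0.65  -0.141  0.24 ] shift [-0.0627 -0.2955 -0.0185]
(72, -75, 165) world [ 0.65  -0.141  0.165] shift [-0.0627 -0.2955  0.0565]
(72, -75, 90) world [ 0.65  -0.141  0.09 ] shift [-0.0627 -0.2955  0.1315]
```

View pics/both3.png

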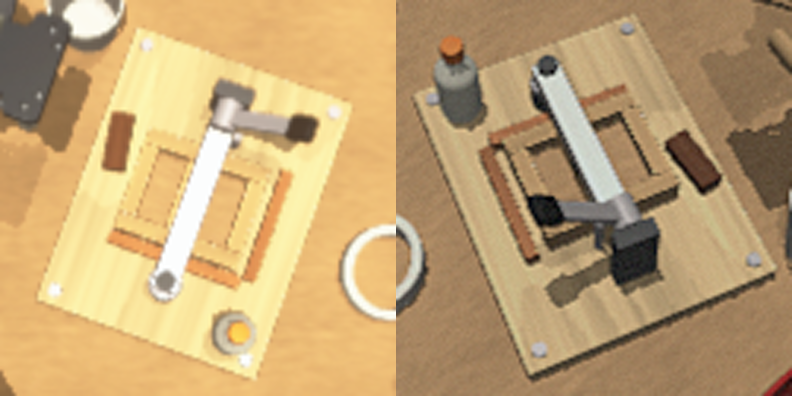

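The strap lies across the middle of the frame, from the pivot (166,281) to its end (219,127), and rests against the pin at (235,140). The lever is still raised. I'll check the angle numerically.

Run:
```python
from h import *
t=pickle.load(open("top3.pkl","rb")); f=t["frame"]
g=f.min(2)[130:255,235:360]; m=(g>190).astype(np.uint8)
n,l,st,ce=cv2.connectedComponentsWithStats(m); i=1+np.argmax(st[1:,4]); ys,xs=np.where(l==i)
(_,sz,_)=r=cv2.minAreaRect(np.c_[xs,ys].astype(np.float32)); print(r,st[i])
b=cv2.boxPoints(r)+[235,130]; W=onplane(t,b,.0695); J=(W[:,:2]-c)@Rj*1e3; print(J.round(1))
o=np.argsort(J[:,0]); a=J[o[2:]].mean(0)-J[o[:2]].mean(0); print("strap angle",np.arctan2(a[1],a[0]))
```

```text
((59.14249038696289, 67.02782440185547), (9.814553260803223, 55.725311279296875), 19.179006576538086) [ 47  40  26  55 421]
[[-100.7   17.3]
 [  60.    18.7]
 [  60.1   -9.6]
 [-100.4  -10.6]]
strap angle 0.007312105660444007
```

Call:
move_arm(deltas=[[[0, 0, 0, -0.01, -0.01, -0.02, 0], [0, 0, 0, -0.025, -0.035, -0.03, 0], [0, 0, 0, -0.04, -0.065, -0.03, 0], [0, 0, 0, -0.055, -0.095, -0.03, 0], [0, 0, 0, -0.063, -0.125, -0.03, 0], [0, 0, 0, -0.063, -0.155, -0.03, 0], [0, 0, 0, -0.063, -0.185, -0.03, 0], [0, 0, 0, -0.063, -0.215, -0.03, 0], [0, 0, 0, -0.063, -0.245, -0.03, 0], [0, 0, 0, -0.063, -0.275, -0.03, 0], [0, 0, 0, -0.063, -0.296, -0.03, 0], [0, 0, 0, -0.063, -0.296, -0.03, 0]]])

```text
t: 7.9
eef_pos: [0.6466, -0.151, 0.2526]
ee_rot: [-3.141, -0.001, 2.818]
force: [1.1, 1.0, -0.3]
width: 0.0006
```

```bash
python3 -c "
from h import *
plan((72,-72,170),(72,-72,95))"
```

```text
t 7.90 jig mm [ 71.5 -85.6] z 252.6 F [ 1.1  1.  -0.3] w 0.001
turn [-0.1 -0.  -0.2]
(72, -72, 170) world [ 0.651 -0.138  0.17 ] shift [-0.0005  0.0136  0.0826]
(72, -72, 95) world [ 0.651 -0.138  0.095] shift [-0.0005  0.0137  0.1576]
```

Call:
move_arm(deltas=[[[0, 0, 0, 0, 0.002, 0.03, 0], [0, 0, 0, 0, 0.004, 0.055, 0], [0, 0, 0, 0, 0.004, 0.075, 0], [0, 0, 0, 0, 0.004, 0.082, 0], [0, 0, 0, 0, 0.004, 0.082, 0], [0, 0, 0, 0, 0.004, 0.082, 0]]])

```text
t: 8.4
eef_pos: [0.6502, -0.1435, 0.171]
ee_rot: [-3.141, 0.0, 2.822]
force: [-0.0, 0.4, 0.4]
width: 0.0002
```

```bash
python3 -c "
from h import *
plan((72,-72,170),(72,-72,95))
for n in('top','scene'):
    d=grab(n); pickle.dump(d,open(n+'4.pkl','wb'))
    x=d['frame'][110:290,200:380] if n=='top' else d['frame'][160:340,190:370]
    cv2.imwrite('pics/%s4.png'%n,cv2.resize(x,(396,396),interpolation=cv2.INTER_CUBIC))
cv2.imwrite('pics/both4.png',np.hstack([cv2.imread('pics/top4.png'),cv2.imread('pics/scene4.png')]))"
```

```text
t 8.40 jig mm [ 72.5 -77.3] z 171.0 F [-0.   0.4  0.4] w 0.000
turn [-0.   0.   0.1]
(72, -72, 170) world [ 0.651 -0.138  0.17 ] shift [0.0005 0.0053 0.001 ]
(72, -72, 95) world [ 0.651 -0.138  0.095] shift [0.0005 0.0053 0.076 ]
```

View pics/both4.png

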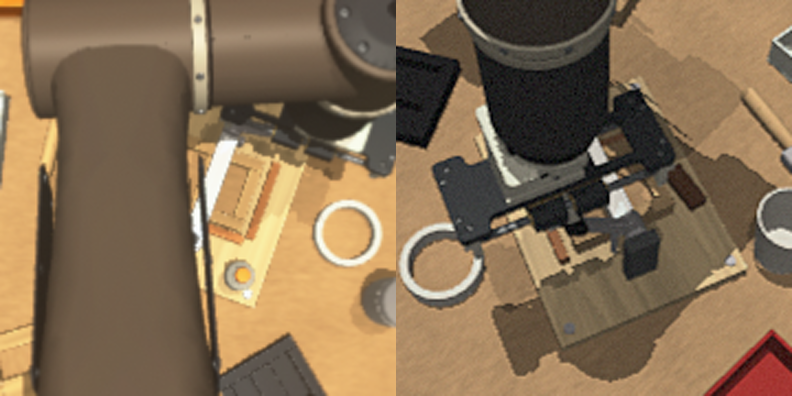

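The fingertips are over the grip, at scene (575,215). I'll press down slowly and watch the force.

Call:
move_arm(deltas=[[[0, 0, 0, 0, 0.003, 0.005, 0], [0, 0, 0, 0, 0.005, 0.011, 0], [0, 0, 0, 0, 0.005, 0.017, 0], [0, 0, 0, 0, 0.005, 0.023, 0], [0, 0, 0, 0, 0.005, 0.029, 0], [0, 0, 0, 0, 0.005, 0.035, 0], [0, 0, 0, 0, 0.005, 0.04, 0], [0, 0, 0, 0, 0.005, 0.04, 0]]])

```text
t: 9.17
eef_pos: [0.6503, -0.1446, 0.1322]
ee_rot: [-3.134, 0.001, 2.822]
force: [-6.0, -22.8, 10.1]
width: 0.0
```

```bash
python3 -c "
from h import *
where()"
```

```text
t 9.17 jig mm [ 73.  -78.3] z 132.2 F [ -6.  -22.8  10.1] w 0.000
```

The sideways force is unexpectedly large: 23 N along -y. I'll look before going on.

```bash
python3 -c "
from h import *
d=grab('scene'); pickle.dump(d,open('scene5.pkl','wb'))
cv2.imwrite('pics/s5.png',cv2.resize(d['frame'][225:310,215:325],None,fx=7,fy=7,interpolation=cv2.INTER_CUBIC))
s=where(); print(s['moment'].round(2))
j=lambda x,y,z:np.r_[c+Rj@[x/1e3,y/1e3],z/1e3]
P=[j(72,0,84),j(73,-78,132),j(73,-89,132),j(73,-67,132)]
print(((proj(d,P)-[215,225]+.5)*7-.5).round(0))"
```

```text
t 9.22 jig mm [ 73.  -78.2] z 132.3 F [ -5.2 -22.7  10.7] w 0.001
[-8.62  2.01  0.02]
[[583. 268.]
 [358. 298.]
 [325. 311.]
 [391. 284.]]
```

View pics/s5.png

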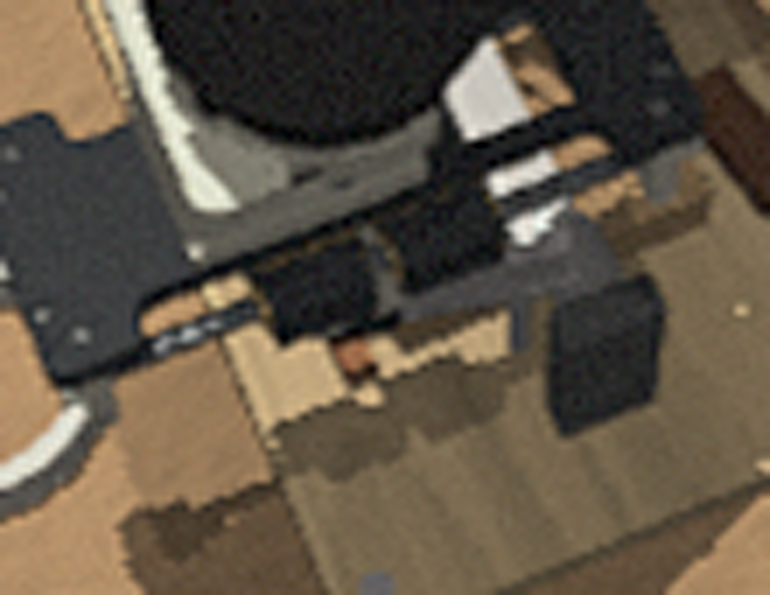

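```bash
python3 -c "
from h import *
d=pickle.load(open('scene5.pkl','rb')); d0=pickle.load(open('scene0.pkl','rb'))
j=lambda x,y,z:np.r_[c+Rj@[x/1e3,y/1e3],z/1e3]
for e in (.9,.76,.6,.45,.3,0):
    P=[j(72,-r*np.cos(e),84+r*np.sin(e)) for r in (0,74,100)]
    print(e,((proj(d,P)-[215,225]+.5)*7-.5).round(0).tolist())
P=[j(72,-100*np.cos(.76),84+100*np.sin(.76))]; print('crop_s px',((proj(d0,P)-[220,190]+.5)*4.4-.5))
"
```

```text
0.9 [[583.0, 268.0], [452.0, 242.0], [401.0, 232.0]]
0.76 [[583.0, 268.0], [429.0, 261.0], [371.0, 259.0]]
0.6 [[583.0, 268.0], [408.0, 283.0], [342.0, 289.0]]
0.45 [[583.0, 268.0], [392.0, 303.0], [321.0, 316.0]]
0.3 [[583.0, 268.0], [381.0, 322.0], [307.0, 341.0]]
0 [[583.0, 268.0], [374.0, 354.0], [299.0, 385.0]]
crop_s px [[210.77397607 316.53894045]]
```

The lever has already come down to about 0.3–0.4 rad above level. Its tip corner, swinging outward, is dragging on the fingertips, probably caught in the seam between them. I'll lift off and press nearer the axis, at about 58 mm.

Call:
move_arm(deltas=[[[0, 0, 0, 0, -0.004, -0.004, 0], [0, 0, 0, 0, -0.005, -0.015, 0], [0, 0, 0, 0, 0, -0.03, 0], [0, 0, 0, 0, 0.01, -0.03, 0], [0, 0, 0, 0, 0.016, -0.03, 0], [0, 0, 0, 0, 0.016, -0.03, 0]]])

```text
t: 9.72
eef_pos: [0.6569, -0.1218, 0.16]
ee_rot: [3.141, -0.0, 2.823]
force: [-0.0, -0.4, -0.0]
width: 0.0004
```

```bash
python3 -c "
from h import *
plan((72,-56,130),(72,-56,89))"
```

```text
t 9.72 jig mm [ 72.1 -54.5] z 160.0 F [-0.  -0.4 -0. ] w 0.000
turn [ 0.  -0.   0.1]
(72, -56, 130) world [ 0.656 -0.123  0.13 ] shift [ 0.0001 -0.0015  0.03  ]
(72, -56, 89) world [ 0.656 -0.123  0.089] shift [ 0.0001 -0.0015  0.071 ]
```

Call:
move_arm(deltas=[[[0, 0, 0, 0, -0.002, 0.015, 0], [0, 0, 0, 0, -0.002, 0.028, 0], [0, 0, 0, 0, -0.002, 0.034, 0], [0, 0, 0, 0, -0.002, 0.038, 0], [0, 0, 0, 0, -0.002, 0.042, 0], [0, 0, 0, 0, -0.002, 0.046, 0], [0, 0, 0, 0, -0.002, 0.05, 0], [0, 0, 0, 0, -0.002, 0.054, 0], [0, 0, 0, 0, -0.002, 0.054, 0]]])

```text
t: 10.47
eef_pos: [0.656, -0.1254, 0.1057]
ee_rot: [3.141, 0.0, 2.822]
force: [-0.8, -0.7, -0.2]
width: 0.0001
```

Call:
move_arm(deltas=[[[0, 0, 0, 0, 0, 0.003, 0], [0, 0, 0, 0, 0, 0.006, 0], [0, 0, 0, 0, 0, 0.009, 0], [0, 0, 0, 0, 0, 0.011, 0], [0, 0, 0, 0, 0, 0.011, 0]]])

```text
t: 10.88
eef_pos: [0.6559, -0.1252, 0.0947]
ee_rot: [3.141, -0.0, 2.822]
force: [0.4, -0.0, 0.4]
width: 0.0007
```

```bash
python3 -c "
from h import *
where()
d=grab('scene'); pickle.dump(d,open('scene6.pkl','wb'))
cv2.imwrite('pics/s6.png',cv2.resize(d['frame'][225:310,215:325],None,fx=7,fy=7,interpolation=cv2.INTER_CUBIC))
j=lambda x,y,z:np.r_[c+Rj@[x/1e3,y/1e3],z/1e3]
print(((proj(d,[j(72,-56,95),j(72,-56,140)])-[215,225]+.5)*7-.5).round(0))"
```

```text
t 10.88 jig mm [ 72.2 -58.1] z 94.7 F [ 0.4 -0.   0.4] w 0.001
[[425. 318.]
 [422. 257.]]
```

View pics/s6.png

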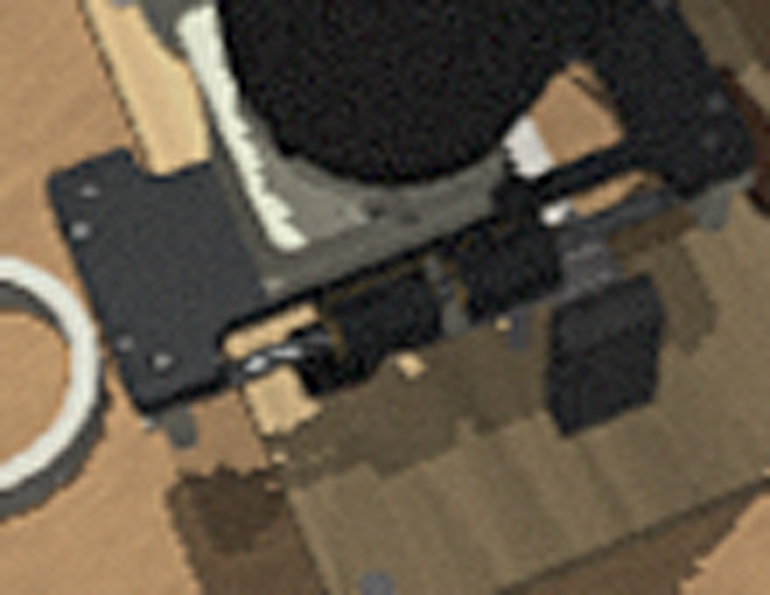

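The grip end is now at about (320,375), which projects to nearly level. I'll press the rest of the way.

Call:
move_arm(deltas=[[[0, 0, 0, 0, 0, 0.002, 0], [0, 0, 0, 0, 0, 0.004, 0], [0, 0, 0, 0, 0, 0.006, 0], [0, 0, 0, 0, 0, 0.006, 0]]])

```text
t: 11.27
eef_pos: [0.6558, -0.1255, 0.0889]
ee_rot: [-3.141, -0.0, 2.822]
force: [0.8, -0.5, -0.4]
width: 0.0004
```

Call:
move_arm(deltas=[[[0, 0, 0, 0, 0, 0.001, 0], [0, 0, 0, 0, 0, 0.002, 0], [0, 0, 0, 0, 0, 0.003, 0], [0, 0, 0, 0, 0, 0.003, 0]]])

```text
t: 11.6
eef_pos: [0.6559, -0.1256, 0.0881]
ee_rot: [-3.141, 0.001, 2.822]
force: [-3.9, 0.1, 13.6]
width: 0.0002
```

Call:
move_arm(deltas=[[[0, 0, 0, 0, 0, 0.001, 0], [0, 0, 0, 0, 0, 0.002, 0], [0, 0, 0, 0, 0, 0.002, 0]]])

```text
t: 11.85
eef_pos: [0.656, -0.1256, 0.0878]
ee_rot: [-3.141, 0.002, 2.823]
force: [-9.4, 1.6, 24.0]
width: 0.0005
```

The lever is hard against its stop: 24 N, bar top at z = 88 mm, which matches the level position. I'll lift straight off and clear away.

Call:
move_arm(deltas=[[[0, 0, 0, 0, 0, -0.005, 0], [0, 0, 0, 0, 0, -0.02, 0], [0, 0, 0, 0, 0, -0.05, 0], [0, 0, 0, 0, 0, -0.085, 0], [0, 0, 0, 0, 0, -0.12, 0], [0, 0, 0, 0, 0, -0.155, 0], [0, 0, 0, 0, 0.03, -0.17, 0], [0, 0, 0, 0, 0.065, -0.17, 0], [0, 0, 0, 0, 0.1, -0.17, 0], [0, 0, 0, 0, 0.135, -0.17, 0], [0, 0, 0, 0, 0.17, -0.17, 0], [0, 0, 0, 0, 0.205, -0.17, 0]]])

```text
t: 12.85
eef_pos: [0.7203, 0.071, 0.2539]
ee_rot: [3.142, -0.001, 2.822]
force: [0.6, 0.1, -0.7]
width: 0.0003
```

Call:
move_arm(deltas=[[[0, 0, 0, 0, 0.03, 0, 0], [0, 0, 0, 0, 0.065, 0, 0], [0, 0, 0, 0, 0.08, 0, 0], [0, 0, 0, 0, 0.08, 0, 0]]])

```text
t: 13.18
eef_pos: [0.7456, 0.1489, 0.2523]
ee_rot: [-3.141, -0.002, 2.825]
force: [-0.5, -0.0, -0.4]
width: 0.0001
```

```bash
python3 -c "
from h import *
where()
for n in('top','scene'):
    d=grab(n); pickle.dump(d,open(n+'7.pkl','wb'))
    x=d['frame'][125:255,230:360] if n=='top' else d['frame'][190:325,220:355]
    cv2.imwrite('pics/%s7.png'%n,cv2.resize(x,(396,396),interpolation=cv2.INTER_CUBIC))
cv2.imwrite('pics/both7.png',np.hstack([cv2.imread('pics/top7.png'),cv2.imread('pics/scene7.png')]))
j=lambda x,y,z:np.r_[c+Rj@[x/1e3,y/1e3],z/1e3]
for e in(0,.1,.2):print('tip scene px',e,(proj(d,[j(72,-100*np.cos(e),84+100*np.sin(e))])-[220,190])*396/135)
"
```

```text
t 13.18 jig mm [ 71.  230.3] z 252.3 F [-0.5 -0.  -0.4] w 0.000
tip scene px 0 [[109.44242256 262.62071766]]
tip scene px 0.1 [[109.28114937 257.10784171]]
tip scene px 0.2 [[110.35929818 251.0433407 ]]
```

View pics/both7.png

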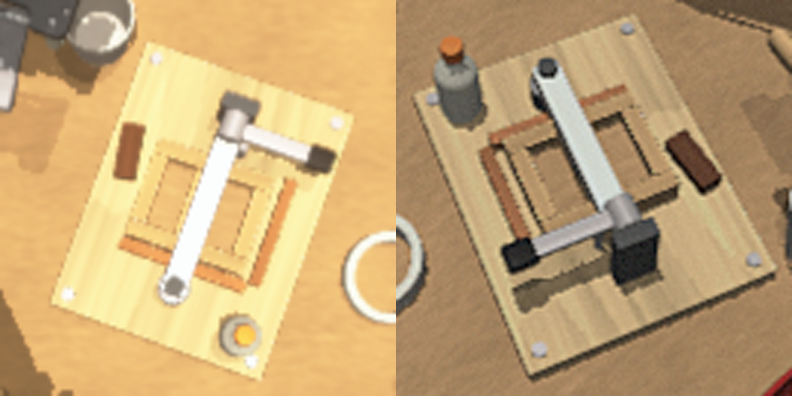

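The strap still lies across the frame, from the pivot (173,288) to its end at the cam (228,145). The lever is down: its grip end in the scene half is at about (507,258), against a level prediction of (505,262). The frame, offcut, glue and tape look unmoved. Handing in.

```bash
python3 -c "
from h import *
where(); print(arm.job_done())"
```

```text
t 13.28 jig mm [ 71.5 227.2] z 253.2 F [ 0.5  0.7 -0.3] w 0.000
the job is handed in; nothing more can be done
None
```

I pushed the strap over the frame to its stop pin, then pushed the cam lever down to its stop. I lifted clear and handed the job in at about 13 s.

**Strap:** It measured 0.007 rad from closed, within measuring error. The push force at the pin rose to about 10 N with almost no further movement.

**Lever:** It took 24 N at a fingertip height of 88 mm, where the top of a level lever should be. In the last picture the grip end was within about 4 px of where a level lever would show. That picture alone could only place it to about 0.1 rad, so the force and height are the firmer evidence.

**Bystanders and frame:** The frame, offcut, glue and tape looked unmoved in the last crops. I checked them by eye only. I did not look at the rest of the scene again, but the fingers passed well clear of it.

**What went wrong or disagreed:**
- My first press near the lever's tip dragged sideways with about 23 N, so I lifted off and pressed nearer the axis.
- During that second press the force stayed near zero until the stop. The lever had therefore probably come down most of the way during the first press or as I lifted off.
- My estimate of the jig's position was about 4 mm off in y, which did not affect the result.
- I viewed 11 pictures, one over the budget of 10.

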